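Third hand at the bracket jig

ROBOT

A 7-joint arm with a two-finger parallel gripper is mounted at the origin on the work surface. World frame = base frame: x ahead of the robot, y to its left, z up, the work surface at z = 0. Lengths are in mm, angles in rad, forces in N, time in s.
With the tool pointing down it reaches from about 400 to 900 mm from the base axis. Payload 5.6 kg.
Tool frame: the origin (TCP) lies midway between the tips of the shut fingers; the grasp point (between the pads) lies 19 mm behind it; z points along the fingers, y is the line along which they close (so a half turn about z gives the same grasp; the last joint's range is limited). The gripper opens to 92 mm and grips with 3 to 60 N. Pads are 20 mm wide; open, the fingers measure 128 mm over their backs; the gripper's body (75 mm by 189 mm) begins 69 mm behind the grasp point.
Start: joints at [-1.353, 0.468, -0.012, 1.603, 0.006, 1.071, -0.056], TCP at [167.646, 628.016, 214.592] pointing down, gripper open.
Joint ranges: [-2.53, 2.53], [-0.31, 2.02], [-1.57, 1.55], [0.28, 2.44], [-1.29, 4.43], [0.15, 1.84], [-2.92, 2.92]. Speed limits (rad/s): [2.57, 2.57, 3.14, 3.14, 3.14, 3.14, 3.14].

INTERFACE

Orientations are given as a rotation vector (axis times angle).
In Python, from cell import robot, grip, kin, viewer gives the robot as it stands. Calls block until the motion is done:
- robot.movep(position, orientation): joint-space move of the TCP to a pose.
- robot.servo_line(position, feed=150, rotation=None): straight line of the TCP; rotation=None keeps the orientation; feed is the mean speed in mm/s.
- robot.goto_joints(angles): joint-space move.
- grip(opening, newtons=None): opening from 0.0 (shut) to 1.0 (fully open); newtons is the grip in N (None keeps the last); returns when the fingers have stopped.
- robot.hold(seconds).
- kin.ik(position, orientation): joint angles nearest the present ones, or None.
- robot.observe(): the state.
- viewer.read_camera(name): name is "scene" or "side" or "wrist"; returns the picture (420x560x3 uint8, red, green, blue); there is no depth.
- viewer.camera_info(name): a dict with "camera_matrix" (3x3 intrinsics, pixels), "k1" (the pictures are not rectified: a ray, as slopes to the right and down, at radius r is drawn at 1 + k1 r^2 times it, then the intrinsics apply), "R" (3x3) and "t" (3): a world point X has camera coordinates R X + t. Camera axes: x right, y down, z forward; pixel columns grow to the right and rows downward; lengths in mm; the calibration is good to about 2 mm. A picture is of the moment at which its call begins: read the wrist's pose just before it. camera_info takes no time and is no camera call; for the wrist camera it gives the pose at the moment of the call.
A pose or a line that the arm cannot do raises robot.IKError and nothing moves.
- robot.job_done(): hands the job in; it is judged then, once.
Trained networks look in the newest picture that a camera, given by its name, has taken for a name from the list of things; names that differ only in an ending like _2 or _b are one class to them, and where a whole thing is asked for, a point or a joint stands for the part that bears it (a point fixed in the world has none). Each returns a list of dicts, best first, with "confidence" (0 to 1); they miss things now and then, are a little off and sometimes report something else, mostly with a low value. They report only what shows in the picture. A call takes as long as a camera call. They do not tell look-alikes from the thing itself.
- viewer.silhouettes(name, camera): "mask" (420x560 bool, what is visible of it).
- viewer.pinpoint(name, camera): "at" ([x, y, z] in mm, in the coordinates of the camera as it stood for that picture, good to about 4 mm: a listed point, or the origin of a listed thing).
The state is a dict: "t": time; "joints": joint angles; "joint_velocities": joint speeds; "joint_torque": joint torques, N m; "tcp_pos": TCP position; "tcp_rot": TCP orientation; "contact_force": force on the tool from outside, world axes, zero at the start; "wrist_torque": the same for the moment, N m; "grip_width": opening from 0.0 (shut) to 1.0 (fully open); "grip_force": force on a finger pad.
Only numpy, scipy, OpenCV 4.12 (cv2) and the standard library are available. Lean on these libraries where they do the work, as an engineer would, in place of code of your own. Each camera call takes 0.05 s, during which the arm holds its last target. There are 200 camera calls.

TASK

First stand the nut driver (the tool with the fat handle in the wooden rack) upright in the steel holder cup beside the jig, where I can reach it. Then set the aluminium bracket flat on the jig's bed with its ends flush with the ends of the sprung fence, and press its face squarely against the fence with a steady push of about 12 N, never pushing the fence to the end of its travel: the brass pointer then stands over the white strip. Finish while still holding it pressed like that, so that I can bolt it, and leave the filter, the carton and the other tool alone.

Things in the scene. Friction and masses are not known exactly. Their poses are not given: they have to be found in the camera images.
- driver: Nut driver standing tip down in one of the rack's two holes (either one). Round shaft 10 mm diameter, from the tip to 90 mm; fat round handle (varnished pale wood with two dark bands) 28 mm diameter from 90 to 165 mm above the tip. 0.11 kg give or take. Origin: centre of the tip's flat end; z up along the shaft. In the rack its tip stands 8 mm above the table; it leans up to about 0.06 rad.
- punch: Other tool, in the rack's other hole: thin dark steel pin punch, shaft 10 mm, body 14 mm diameter, 123 mm long in all. Origin at the tip, z up. Not needed, must stay in the rack.
- rack: Wooden tool rack fixed to the table, 150 (x) x 60 (y) x 50 mm high, origin at the centre of its underside. Two holes 12 mm wide, 42 mm deep, on its long x axis 45 mm either side of the centre.
- cup: Steel holder cup fixed to the table beside the jig (either side): upright tube 45 mm outside, bore 22 mm, 70 mm high, inner floor 10 mm above the table, on a round foot 68 mm wide, 8 mm thick. Origin: centre of the underside.
- bracket: Loose aluminium bracket, 0.18 to 0.35 kg, on its foot on the table. Foot x -30 to +26, 90 (y) x 6 mm thick; upright plate 8 mm thick, 90 mm wide, 60 mm high, its flat pressing face at x = +26 mm looking to +x; behind it, in the middle, a rib 12 mm thick (y), x -24 to +18 mm, top 54 mm above the underside: pinch this. Origin: underside, y on the rib's middle; z up.
- bracket_face (a point): Middle of the lower edge of the bracket's pressing face (26 mm ahead of its origin along its x, at underside height); axes as the bracket.
- jig: Dark steel jig fixed to the table. Its bed is a flat plate from x = -100 to +115 mm, y +-75 mm, top 12 mm above the table. Its x axis (roughly away from the robot) is the pressing direction. At x = 75 to 105 mm stands a dark backstop 50 mm wide, 58 mm high, with a white strip across its top. Origin: underside, x and y as above.
- fence_face (a point): On the sprung fence, an aluminium block 12 mm thick (x), 90 mm wide (y), from 14 to 62 mm above the table, with a thin brass pointer on top reaching back over the backstop. The point: middle of its face, which looks to the jig's -x, at bed-top height (12 mm above the table); jig x = 20 mm when free; axes as the jig; moves with the fence.
- fence (a joint): How far the fence is pushed back, m: 0 free, 0.035 end of travel. Springs 700 N/m without preload: 12 N is about 0.017, 8 N 0.0114, 16 N 0.0229. The pointer's tip is over the white strip between about 0.0114 and 0.0229.
- filter: Bystander: white steel oil filter standing on the other side of the jig from the cup, 66 mm diameter, 89 mm high. Origin: underside.
- carton: Bystander: yellow carton 72 x 72 x 95 mm high, beyond the jig. Origin: underside.
There are look-alikes about, which are no part of the job. What is shaped like the bracket but green or red is not meant.

How it is judged (in metres and radians):
On the way, in this order (a step that is already met when the one before it is completed fails the run):
1. the nut driver stands upright in the holder cup, tip down near the floor of the bore, let go (horizontal distance between driver and cup below 0.012 m and height (world z) of driver below 0.02 m and angle between driver's own z axis and vertical below 0.28 rad and contact force between the fingers and driver below 0.1 N and linear speed of driver below 0.02 m/s), for 0.3 s.
2. the bracket, flat on the bed and lined up with the fence, is pressed against it with 8 to 16 N (contact force between bracket and fence between 8 and 16 N and y of bracket_face in the frame of fence_face between -0.007 and 0.007 m and z of bracket_face in the frame of fence_face between -0.004 and 0.004 m and x of bracket_face in the frame of fence_face above -0.006 m and angle between the x axis of bracket and the x axis of fence_face, either way round below 0.08 rad and angle between bracket's own z axis and vertical below 0.08 rad and contact force between the fingers and bracket above 5 N and contact force between the arm and fence below 0.5 N), for 0.5 s.
At the end, for the whole second after the job is handed in: Driver in the cup (12 mm of its axis, tip under 20 mm high, lean under 0.28 rad), untouched. Fingers hold the bracket (over 5 N), still, flat on the bed (4 mm, 0.08 rad), middle within 7 mm of the fence's, square within 0.08 rad, pressed on the fence with 8 to 16 N; arm not touching the fence (all of step 1 and all of step 2 and linear speed of bracket below 0.01 m/s); the arm keeps its last pose, push and grip.
It fails at once if the fence is pushed to the end of its travel (over 33 mm) (value of joint fence above 0.033 m).
It fails at once if the oil filter is disturbed (30 mm) (distance of filter from where it was at the start of the episode above 0.03 m).
It fails at once if the carton is disturbed (30 mm) (distance of carton from where it was at the start of the episode above 0.03 m).
It fails at once if the punch is taken from its hole (30 mm) (distance of punch from where it was at the start of the episode above 0.03 m).
It also fails if it takes over 72 s, if anything falls off the work surface, if the arm or the gripper's body presses on something with over 40 N, if the wrist force passes 120 N, or if a joint passes its speed limit or range.

## Working session

There is one attempt and no reset: what is moved stays moved. The work goes in short steps, each a Python script; the robot and the scene stay as the last script left them, time stands still between calls to the robot, and variables do not carry over. Pictures are saved under pics/ and viewed, at most 10 in all, crops included, and the job is handed in when it is done.

```bash
ls; mkdir -p pics; cat > h.py <<'E'
import numpy as np, cv2
from cell import robot, grip, kin, viewer
from scipy.spatial.transform import Rotation as Ro
def cam(n):
    c=viewer.camera_info(n); return {k:np.array(c[k],float) for k in("camera_matrix","R","t","k1")}
def ray(c,uv):
    K=c["camera_matrix"]; d=np.linalg.solve(K,[uv[0],uv[1],1.])[:2]; s=d.copy()
    for _ in range(20): s=d/(1+c["k1"]*(s@s))
    R=c["R"]; v=R.T@np.r_[s,1]; return -R.T@c["t"], v/np.linalg.norm(v)
def proj(c,X):
    p=c["R"]@np.asarray(X,float)+c["t"]; s=p[:2]/p[2]; s=s*(1+c["k1"]*(s@s)); return (c["camera_matrix"]@np.r_[s,1])[:2]
def atz(c,uv,z):
    o,v=ray(c,uv); return o+v*(z-o[2])/v[2]
def tri(obs):
    A=np.zeros((3,3));b=np.zeros(3);P=[]
    for c,uv in obs:
        o,v=ray(c,uv);M=np.eye(3)-np.outer(v,v);A+=M;b+=M@o;P.append((M,o))
    X=np.linalg.solve(A,b); return X,[np.linalg.norm(M@(X-o)) for M,o in P]
def shot(n,f=None):
    c=cam(n); im=np.array(viewer.read_camera(n))
    if f: cv2.imwrite("pics/"+f,im[:,:,::-1])
    return c,im
def pin(n,c,name):
    return [(round(d["confidence"],2),(c["R"].T@(np.array(d["at"])-c["t"])).round(1)) for d in viewer.pinpoint(name,n)]
E
python3 - <<'E'
from h import *
for n in("scene","side"):
    c,im=shot(n,n+"0.png")
    print(n,(-c["R"].T@c["t"]).round())
    for k in("driver","punch","rack","cup","bracket","bracket_face","jig","fence_face","filter","carton"):
        r=pin(n,c,k); print(k,[(a,b.tolist(),proj(c,b).round().tolist()) for a,b in r[:4]])
s=robot.observe();print(s["t"],s["tcp_rot"],s["contact_force"])
E
cd pics; python3 -c "
import cv2,numpy as np
a=cv2.imread('scene0.png');b=cv2.imread('side0.png')
cv2.imwrite('scene0b.png',cv2.resize(a,(784,588)));cv2.imwrite('side0b.png',cv2.resize(b,(784,588)))"
```

```text
pics
scene [1191.  346. 1059.]
driver [(0.74, [508.7, -333.9, 8.3], [159.0, 149.0])]
punch [(0.57, [418.8, -323.8, 7.8], [179.0, 129.0])]
rack [(0.82, [463.1, -328.0, 1.3], [170.0, 140.0])]
cup [(0.71, [571.6, -124.7, -1.8], [213.0, 193.0])]
bracket [(0.81, [385.1, 294.2, 2.8], [385.0, 193.0]), (0.79, [511.7, 345.1, 1.2], [389.0, 237.0]), (0.57, [630.5, 286.9, -3.6], [351.0, 268.0]), (0.31, [569.5, -125.8, -1.6], [213.0, 192.0])]
bracket_face [(0.78, [580.1, 498.3, 0.7], [440.0, 283.0]), (0.74, [605.5, 295.2, -4.5], [357.0, 261.0]), (0.58, [387.7, 266.5, -2.1], [374.0, 191.0]), (0.56, [535.6, 354.3, -3.2], [389.0, 247.0])]
jig [(0.62, [564.0, 19.3, -1.2], [263.0, 209.0]), (0.23, [729.2, -288.2, -4.5], [130.0, 217.0])]
fence_face []
filter [(0.65, [589.8, 153.7, 5.0], [307.0, 234.0])]
carton [(0.62, [725.9, -287.9, -3.9], [131.0, 216.0])]
side [218. 650. 696.]
driver []
punch []
rack [(0.57, [463.0, -327.6, 2.4], [378.0, 148.0])]
cup [(0.85, [568.9, -132.8, -3.4], [315.0, 175.0])]
bracket [(0.89, [517.2, 347.2, 3.0], [229.0, 320.0]), (0.86, [635.3, 289.3, -2.1], [199.0, 277.0]), (0.8, [384.1, 285.0, 3.4], [306.0, 325.0]), (0.68, [561.0, 496.9, 3.1], [160.0, 376.0])]
bracket_face [(0.84, [603.8, 291.9, -0.2], [210.0, 283.0]), (0.75, [584.4, 496.1, -1.6], [151.0, 370.0]), (0.71, [390.9, 269.4, -4.0], [306.0, 319.0]), (0.56, [538.3, 350.5, 0.6], [220.0, 318.0])]
jig [(0.57, [565.6, 18.7, 0.8], [289.0, 209.0])]
fence_face [(0.66, [582.9, 14.4, 12.4], [284.0, 202.0])]
filter [(0.82, [589.9, 155.6, 1.6], [251.0, 242.0])]
carton [(0.82, [729.8, -281.3, 1.5], [290.0, 131.0]), (0.7, [568.0, -133.3, -3.3], [316.0, 175.0])]
1.1 [4.08641772e-01 3.11483980e+00 1.02170071e-04] [ 0.27069128  0.79793454 -0.12582453]
```

View pics/scene0b.png

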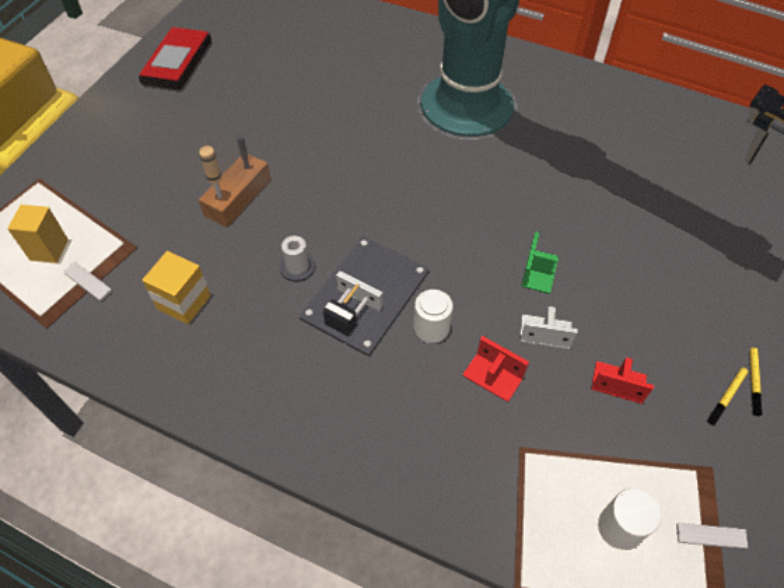

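View pics/side0b.png

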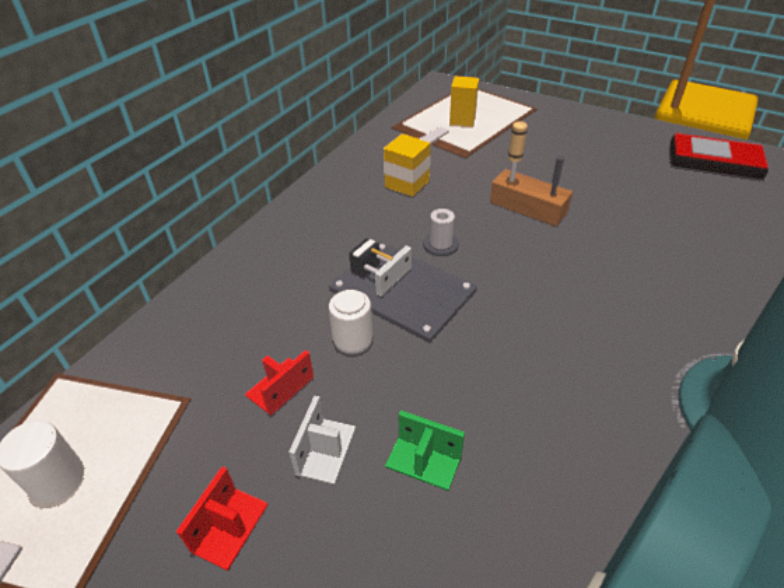

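The aluminium bracket is the pale one at scene pixel (389,237). Its look-alikes are green at (385,193) and red at (351,268) and (440,283). The driver is the fat pale handle at (149,115); the thin dark punch is at (173,108). The cup is at (213,193), left of the jig at (263,209). Next I'll take close wrist views from two places each.

```bash
cat >> h.py <<'E'
def down(phi):
    y=np.array([np.cos(phi),np.sin(phi),0]); z=np.array([0,0,-1.]); return Ro.from_matrix(np.c_[np.cross(y,z),y,z])
def tcp():
    s=robot.observe(); return np.array(s["tcp_pos"]),Ro.from_rotvec(s["tcp_rot"])
E
python3 - <<'E'
from h import *
p,r=tcp(); c=cam("wrist")
o=r.inv().apply(-c["R"].T@c["t"]-p); ax=r.inv().apply(c["R"].T@[0,0,1]); print("cam in tool",o.round(1),ax.round(3),c["camera_matrix"].round(1).tolist(),c["k1"])
def look(t,z,phi):
    R=down(phi); d=R.apply(ax); off=R.apply(o)
    q=np.array([*t[:2],0]); tz=t[2]; s=(z+off[2]-tz)/-d[2]
    return np.array([t[0],t[1],tz])-d*s-off, R.as_rotvec()
phi0=np.pi/2
names={"br":((515,346,20),300,("bracket","bracket_face")),"jig":((575,-30,30),330,("cup","jig","fence_face","filter")),"rack":((465,-328,60),330,("driver","punch","rack"))}
for k,(t,z,ns) in names.items():
    for i,d in enumerate(((-30,-25),(30,25))):
        P,rv=look((t[0]+d[0],t[1]+d[1],t[2]),z,phi0)
        try: robot.movep(P,rv)
        except Exception as e: print(k,i,"ERR",P,repr(e)); continue
        c,im=shot("wrist",f"{k}{i}.png"); np.savez(f"{k}{i}.npz",**c)
        for n in ns:
            print(k,i,n,[(a,b.tolist(),proj(c,b).round().tolist()) for a,b in pin("wrist",c,n)[:2]])
    print(robot.observe()["t"],P.round())
ims=[cv2.imread(f"pics/{k}{i}.png") for k in names for i in(0,1)]
a=np.vstack([np.hstack(ims[0:3]),np.hstack(ims[3:6])]) if 0 else np.vstack([np.hstack([ims[1],ims[3]]),np.hstack([ims[5],ims[4]])])
cv2.imwrite("pics/m1.png",cv2.resize(a,(800,600),interpolation=cv2.INTER_AREA))
E
```

```text
cam in tool [  82.3    0.4 -171.2] [-0.29  -0.     0.957] [[320.4, 0.0, 270.8], [0.0, 320.4, 209.7], [0.0, 0.0, 1.0]] -0.05350440582439374
br 0 bracket [(0.84, [557.1, 494.2, 0.5], [378.0, 250.0]), (0.76, [380.6, 300.2, 1.4], [256.0, 137.0])]
br 0 bracket_face [(0.89, [391.0, 268.0, 6.5], [233.0, 145.0]), (0.79, [606.8, 295.5, 3.2], [254.0, 278.0])]
br 1 bracket [(0.87, [380.1, 298.3, 1.6], [218.0, 93.0]), (0.68, [554.8, 498.5, -0.1], [353.0, 213.0])]
br 1 bracket_face [(0.92, [580.3, 496.9, 6.1], [352.0, 230.0]), (0.74, [605.8, 290.9, 1.7], [220.0, 244.0])]
3.3333 [491. 371. 300.]
jig 0 cup [(0.55, [565.9, -127.9, 5.6], [225.0, 217.0]), (0.24, [466.4, -331.7, 3.2], [94.0, 156.0])]
jig 0 jig [(0.57, [562.3, 20.7, -1.7], [316.0, 214.0])]
jig 0 fence_face [(0.6, [587.0, 16.6, 12.5], [314.0, 231.0])]
jig 0 filter [(0.62, [589.6, 156.9, 1.7], [396.0, 230.0])]
jig 1 cup [(0.71, [571.4, -131.1, 3.1], [191.0, 184.0])]
jig 1 jig [(0.84, [560.9, 23.4, 2.4], [288.0, 178.0]), (0.29, [515.6, 348.2, 3.0], [494.0, 151.0])]
jig 1 fence_face [(0.81, [588.3, 16.5, 11.6], [284.0, 196.0])]
jig 1 filter [(0.64, [589.7, 156.0, -0.6], [370.0, 196.0]), (0.37, [564.4, 22.2, 2.0], [287.0, 180.0])]
5.8167 [544.  -5. 330.]
rack 0 driver [(0.72, [507.1, -332.6, 10.0], [282.0, 242.0])]
rack 0 punch [(0.79, [424.7, -322.4, 9.5], [289.0, 193.0])]
rack 0 rack [(0.6, [466.8, -333.9, 1.6], [282.0, 217.0])]
rack 1 driver [(0.63, [507.2, -335.4, 11.5], [249.0, 208.0])]
rack 1 punch [(0.59, [424.0, -323.3, 12.4], [257.0, 155.0])]
rack 1 rack [(0.76, [465.4, -330.7, 1.6], [252.0, 181.0])]
8.05 [ 444. -303.  330.]
```

View pics/m1.png

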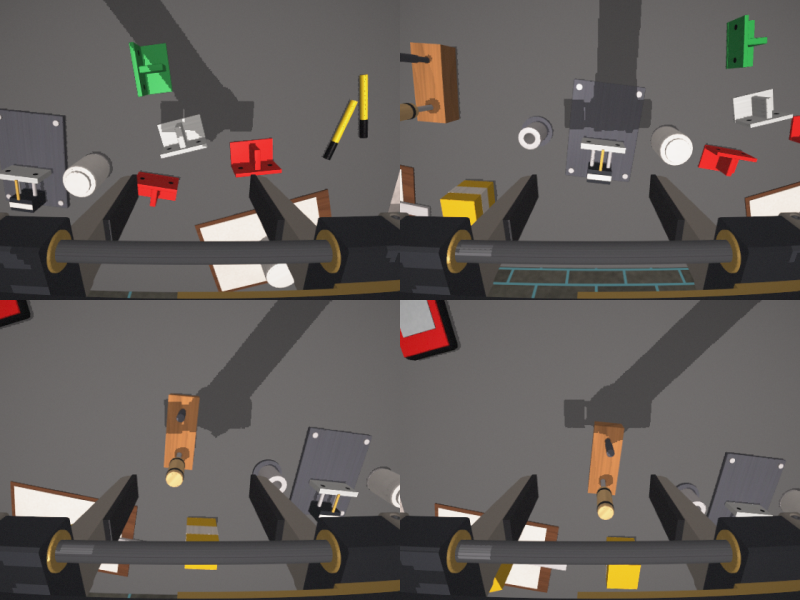

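```bash
python3 - <<'E'
import cv2,numpy as np
def crop(f,u,v,w=100,h=75,s=4):
    a=cv2.imread("pics/"+f)[v-h//2:v-h//2+h,u-w//2:u-w//2+w]; a=cv2.resize(a,None,fx=s,fy=s,interpolation=cv2.INTER_CUBIC)
    for x in range(0,w,10): cv2.putText(a,str(u-w//2+x),(x*s,8),0,.3,(0,255,255),1); cv2.line(a,(x*s,10),(x*s,14),(0,255,255))
    for y in range(5,h,10): cv2.putText(a,str(v-h//2+y),(0,y*s+4),0,.3,(0,255,255),1); cv2.line(a,(20,y*s),(24,y*s),(0,255,255))
    return a
a=np.vstack([np.hstack([crop("rack0.png",285,285),crop("rack1.png",250,240)]),np.hstack([crop("br1.png",252,192),crop("jig1.png",255,200,133,100,3)[:300,:400]])])
cv2.imwrite("pics/m2.png",a);print(a.shape)
E
```

```text
Traceback (most recent call last):
ValueError: all the input array dimensions except for the concatenation axis must match exactly, but along dimension 1, the array at index 0 has size 800 and the array at index 1 has size 799
```

```bash
python3 - <<'E'
import cv2,numpy as np
def crop(f,u,v,w=100,h=75,s=4):
    a=cv2.imread("pics/"+f)[v-h//2:v-h//2+h,u-w//2:u-w//2+w]; a=cv2.resize(a,(400,300),interpolation=cv2.INTER_CUBIC)
    s=400/w
    for x in range(0,w,10): cv2.putText(a,str(u-w//2+x),(int(x*s),8),0,.3,(0,255,255),1); cv2.line(a,(int(x*s),10),(int(x*s),14),(0,255,255))
    for y in range(5,h,10): cv2.putText(a,str(v-h//2+y),(0,int(y*s)+4),0,.3,(0,255,255),1); cv2.line(a,(20,int(y*s)),(24,int(y*s)),(0,255,255))
    return a
a=np.vstack([np.hstack([crop("rack0.png",285,285),crop("rack1.png",250,240)]),np.hstack([crop("br1.png",252,192),crop("jig1.png",245,195,160,120)])])
cv2.imwrite("pics/m2.png",a)
E
```

```text
(no output)
```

View pics/m2.png

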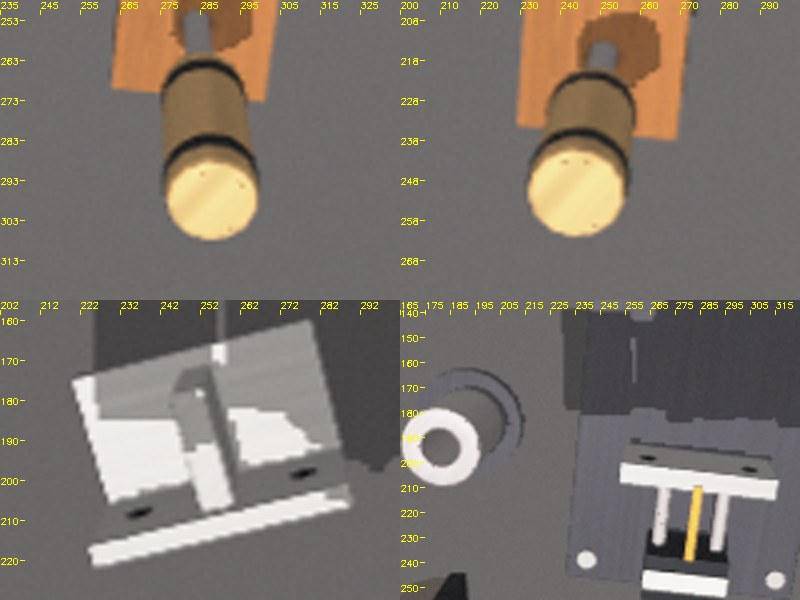

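```bash
python3 - <<'E'
from h import *
L=lambda f:{k:v for k,v in np.load(f+".npz").items()}
def blob(f,u,v,fn,w=40):
    im=cv2.imread(f"pics/{f}.png").astype(int); m=fn(im).astype(np.uint8); n,l,s,c=cv2.connectedComponentsWithStats(m)
    best=min((i for i in range(1,n) if s[i,4]>60),key=lambda i:np.hypot(*(c[i]-[u,v])))
    return c[best],s[best,4],(l==best).astype(np.uint8)
yel=lambda i:(i[:,:,2]>225)&(i[:,:,1]>170)&(i[:,:,0]<200)
wh=lambda i:(i.min(2)>200)
o=[]
for f,u,v in(("rack0",288,297),("rack1",244,251)):
    c,a,m=blob(f,u,v,yel);print(f,c.round(1),a);o.append((L(f),c))
T,e=tri(o);print("drv top",T.round(1),np.round(e,1),[atz(*q,173).round(1) for q in o])
o=[]
for f,u,v in(("jig0",215,226),("jig1",181,193)):
    c,a,m=blob(f,u,v,wh); cs,_=cv2.findContours(m,cv2.RETR_EXTERNAL,cv2.CHAIN_APPROX_NONE); el=cv2.fitEllipse(max(cs,key=len)); print(f,c.round(1),a,np.round(el[0],1),np.round(el[1],1));o.append((L(f),np.array(el[0])))
X,e=tri(o);print("cup top",X.round(1),np.round(e,1),[atz(*q,70).round(1) for q in o])
for f,u,v in(("jig0",313,238),("jig1",284,208)):
    c,a,m=blob(f,u,v,wh); cs,_=cv2.findContours(m,cv2.RETR_EXTERNAL,cv2.CHAIN_APPROX_NONE); B=cv2.boxPoints(cv2.minAreaRect(max(cs,key=len)))
    W=np.array([atz(L(f),b,62) for b in B])[:,:2]; print(f,c.round(1),a,B.round(1).tolist(),W.round(1).tolist(),W.mean(0).round(1))
    d=W[W[:,1]>W[:,1].mean()].mean(0)-W[W[:,1]<W[:,1].mean()].mean(0); print(" fence len",np.linalg.norm(d).round(1),"yaw",np.arctan2(-d[0],d[1]).round(4))
A=[atz(L("br1"),b,60) for b in((225.2,221.5),(290,206.2))]; d=A[1]-A[0]
print("br face top",np.round(A,1).tolist(),np.linalg.norm(d).round(1),np.arctan2(-d[0],d[1]).round(3))
np.savez("m.npz",T=T,X=X)
tip=np.array([507.3,-334,8]); print("lean",((T-tip)/165).round(3))
E
```

```text
rack0 [287.5 297.6] 318
rack1 [243.5 250.7] 363
drv top [ 509.7 -331.9  172.7] [0.1 0.1] [array([ 509.6, -332. ,  173. ]), array([ 509.5, -331.8,  173. ])]
jig0 [218.2 233.2] 455 [218.2 233.4] [26.8 28.9]
jig1 [180.7 193.1] 502 [180.7 193.2] [28.1 30.7]
cup top [ 569.4 -129.3   69.2] [0. 0.] [array([ 569.1, -129.2,   70. ]), array([ 569.2, -129.1,   70. ])]
jig0 [315.6 248.4] 514 [[284.3999938964844, 265.0], [287.29998779296875, 238.89999389648438], [346.3999938964844, 245.5], [343.5, 271.6000061035156]] [[623.3, -32.7], [580.7, -29.0], [591.2, 59.1], [634.5, 57.9]] [607.4  13.8]
 fence len 90.0 yaw -0.1205
jig1 [283.2 210.2] 585 [[249.8000030517578, 229.3000030517578], [253.3000030517578, 199.6999969482422], [315.20001220703125, 207.0], [311.79998779296875, 236.60000610351562]] [[625.1, -34.5], [580.5, -28.9], [591.1, 59.4], [636.3, 56.3]] [608.2  13.1]
 fence len 90.2 yaw -0.1207
br face top [[548.8, 309.7, 60.0], [527.1, 397.0, 60.0]] 90.0 0.244
lean [0.015 0.013 0.998]
```

```bash
python3 - <<'E'
from h import *
m=np.load("m.npz"); T=m["T"]; tip=np.array([507.3,-334,8]); a=(T-tip)/np.linalg.norm(T-tip)
z=-a; y=np.array([0,1,0]); y=y-z*(y@z); y/=np.linalg.norm(y); R=Ro.from_matrix(np.c_[np.cross(y,z),y,z])
g=T-a*(165-116); 
robot.movep(g+a*110,R.as_rotvec())
robot.servo_line(g,feed=120)
grip(0.0,25); s=robot.observe(); print(s["t"],s["grip_width"]*92,s["grip_force"])
robot.servo_line(g+[0,0,112],feed=120)
C=m["X"]; D=down(np.pi/2)
robot.movep([C[0],C[1],245],D.as_rotvec()); robot.hold(.3)
s=robot.observe(); print(s["t"],s["grip_width"]*92,s["grip_force"],np.round(s["tcp_pos"],1))
cr=[]
for n,w in(("scene",(60,50)),("side",(60,50)),("wrist",None)):
    c,im=shot(n,f"held_{n}.png"); np.savez(f"held_{n}.npz",**c)
    print(n,pin(n,c,"driver")[:1],proj(c,[C[0],C[1],130]).round(1))
    u,v=proj(c,[C[0],C[1],130]).astype(int); u=np.clip(u,50,509);v=np.clip(v,50,369)
    cr.append(cv2.resize(im[v-50:v+50,u-50:u+50,::-1],(400,400),interpolation=cv2.INTER_CUBIC) if w else cv2.resize(im[:,:,::-1],(266,200))); print(u,v)
cv2.imwrite("pics/m3.png",np.vstack([np.hstack(cr[:2]),np.pad(cr[2],((0,0),(0,534),(0,0)))]))
E
```

```text
10.65 27.496189854321262 24.961668848991394
12.8917 27.86150862435087 24.96003359556198 [ 569.1 -130.8  245. ]
scene [(0.75, array([ 571.5, -132.6,  132.8]))] [206.5 160. ]
206 159
side [(0.66, array([ 571.2, -126.2,  130.8]))] [316.8 134.3]
316 134
wrist [(0.69, array([ 568.8, -134.6,  134.2]))] [270.8 205. ]
270 205
```

View pics/m3.png

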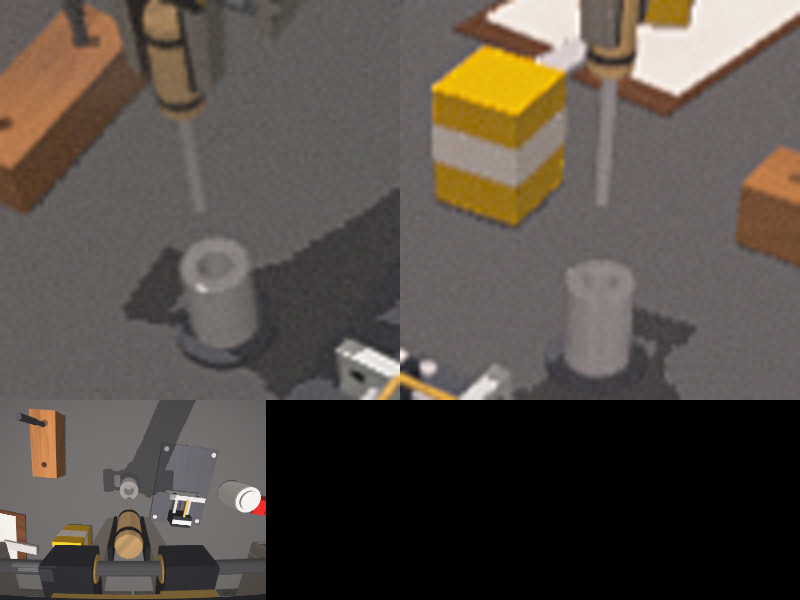

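```bash
python3 - <<'E'
from h import *
a,b=[{k:v for k,v in np.load(f"held_{n}.npz").items()} for n in("scene","side")]
t,e=tri([(a,(205.8,161.0)),(b,(316.5,134.9))]);q,f=tri([(a,(209.7,174.7)),(b,(316,153.7))]);print(t.round(1),np.round(e,1),q.round(1),np.round(f,1))
print(tcp()[0].round(1), robot.observe()["joint_velocities"])
print([proj(c,[569.4,-129.3,70]).round(1) for c in(a,b)])
E
```

```text
[ 570.8 -130.9  126.8] [0. 0.] [ 568.7 -128.5   71.3] [0.5 0.5]
[ 569.4 -129.4  245. ] [-3.01743073e-03  1.28474591e-03  6.36835099e-04 -4.28764207e-05
  8.95444163e-05  1.23937778e-03  4.96764850e-04]
[array([209.3, 174.9]), array([315.7, 154. ])]
```

```bash
python3 - <<'E'
from h import *
C=np.load("m.npz")["X"]; P=np.array([C[0]-1,C[1],0]); f=lambda:np.round(robot.observe()["contact_force"],1)
robot.servo_line(P+[0,0,200],feed=120); robot.hold(.2); print(f())
for z in(175,155,142,134,130,128):
    robot.servo_line(P+[0,0,z],feed=80); F=f(); print(z,F)
    if F[2]>6: break
grip(0.6); robot.hold(.3); robot.servo_line(P+[0,0,255],feed=150)
D=down(np.pi/2)
p=np.array([470,346-0,200]); 
c,im=shot("scene"); print(pin("scene",c,"driver")[:1])
c,im2=shot("side"); print(pin("side",c,"driver")[:1])
u,v=206,165;a=im[v-50:v+50,u-50:u+50,::-1]; u,v=316,145;b=im2[v-50:v+50,u-50:u+50,::-1]
cv2.imwrite("pics/m4.png",cv2.resize(np.hstack([a,b]),(600,300),interpolation=cv2.INTER_CUBIC))
# bracket close views
grip(0.6)
for i,d in enumerate(((-20,-20,330),(10,15,330))):
    robot.movep([520+d[0]-30,350+d[1],240],down(np.pi/2+.244).as_rotvec()); robot.hold(.4)
    c,im=shot("wrist",f"b2{i}.png"); np.savez(f"b2{i}.npz",**c); print(tcp()[0].round(1),proj(c,[537,353,60]).round())
print(robot.observe()["t"])
h=[cv2.resize(cv2.imread(f"pics/b2{i}.png")[120:330,190:400],(400,400),interpolation=cv2.INTER_CUBIC) for i in(0,1)]
cv2.imwrite("pics/m5.png",np.vstack([np.hstack(h),np.hstack([cv2.resize(np.hstack([a,b]),(400,200),interpolation=cv2.INTER_CUBIC),np.zeros((200,400,3),np.uint8)])]))
E
```

```text
[-0.  -0.2 -0.7]
175 [-0.2 -0.2 -2.1]
155 [ 1.  -1.3 -0.6]
142 [-0.3 -0.3 -1.4]
134 [-0.2  1.  -0.9]
130 [ 0.2 -0.8 -1.4]
128 [ 0.4  0.2 -1.1]
[]
[]
[470.1 329.8 240. ] [276. 247.]
[499.9 364.8 240.3] [253. 217.]
21.0417
```

View pics/m5.png

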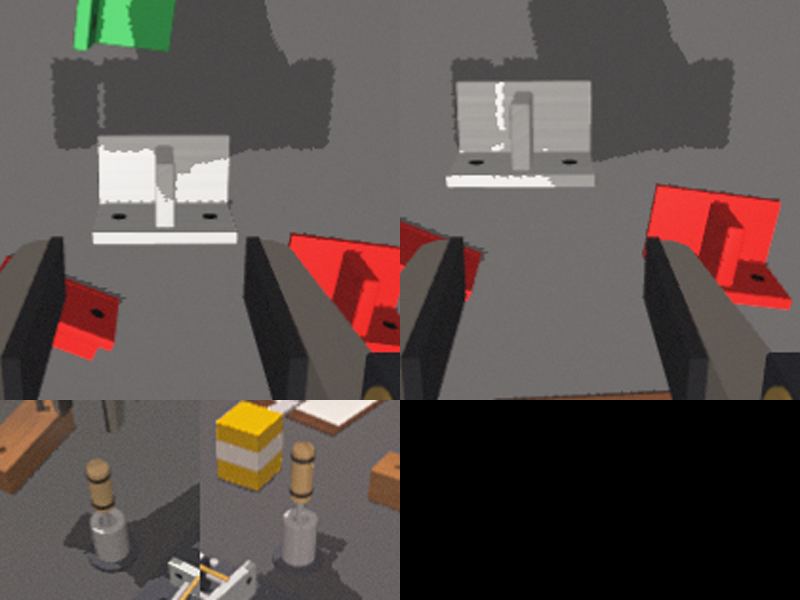

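The driver stands in the cup. The close views show the aluminium bracket with its plate top edge at wrist pixels (239,248)–(314,247) in the first and (214,218)–(292,218) in the second. Now I'll grasp it.

```bash
python3 - <<'E'
from h import *
a,b=[{k:v for k,v in np.load(f"b2{i}.npz").items()} for i in(0,1)]
l,e=tri([(a,(238.8,247.6)),(b,(214.1,218.2))]);r,f=tri([(a,(314.4,247.)),(b,(292.4,217.6))])
print(l.round(1),r.round(1),np.round([e,f],1))
l,r=[np.mean([atz(c,q,60) for c,q in zip((a,b),p)],0) for p in(((238.8,247.6),(214.1,218.2)),((314.4,247.),(292.4,217.6)))]
d=r-l; yaw=np.arctan2(-d[0],d[1]); x=np.array([np.cos(yaw),np.sin(yaw),0]); O=(l+r)/2-26*x; O[2]=0
print(l.round(1),r.round(1),np.linalg.norm(d).round(1),"yaw",yaw.round(3),"O",O.round(1))
R=down(np.pi/2+yaw).as_rotvec(); G=O-4*x+[0,0,12]
grip(0.5); robot.movep(G+[0,0,90],R); robot.hold(.2); robot.servo_line(G,feed=100); robot.hold(.2); print("F",np.round(robot.observe()["contact_force"],1))
grip(0.0,45); robot.hold(.2); s=robot.observe(); print(s["t"],s["grip_width"]*92,s["grip_force"],np.round(s["tcp_pos"],1),np.round(s["contact_force"],1))
np.savez("b.npz",yaw=yaw,off=4.0)
robot.servo_line(G+[0,0,150],feed=150); robot.hold(.3); s=robot.observe(); print(s["t"],s["grip_width"]*92,np.round(s["contact_force"],1))
F=np.array([585.8,15.1,0]); yj=-.119; xj=np.array([np.cos(yj),np.sin(yj),0]); R=down(np.pi/2+yj).as_rotvec()
P=F-(26+4+22)*xj
robot.movep(P+[0,0,162],R); robot.servo_line(P+[0,0,50],feed=120); robot.hold(.4)
s=robot.observe(); print(s["t"],np.round(s["tcp_pos"],1),np.round(s["contact_force"],1))
cr=[]
for n in("wrist","side","scene"):
    c,im=shot(n,f"pre_{n}.png"); np.savez(f"pre_{n}.npz",**c); u,v=proj(c,F+[-15,0,70]).astype(int); print(n,u,v)
    cr.append(cv2.resize(im[v-50:v+50,u-65:u+65,::-1],(390,300),interpolation=cv2.INTER_CUBIC))
cv2.imwrite("pics/m6.png",np.vstack([np.hstack(cr[:2]),np.hstack([cr[2],cr[2]*0])]))
E
```

```text
[548.7 310.2  60.9] [527.4 398.   57.6] [[0.4 0.4]
 [0.2 0.2]]
[549.  310.1  60. ] [526.5 397.5  60. ] 90.3 yaw 0.252 O [512.6 347.3   0. ]
F [-0.6 -0.5 -0.2]
24.2583 11.678190222559975 44.998889565467834 [508.7 346.2  12. ] [-0.2 -0.5  0.3]
25.7083 11.583732252255421 [-0.3  0.8 -2. ]
28.425 [534.3  21.3  50.3] [ 0.3  0.9 -3. ]
wrist 266 333
side 288 186
scene 259 194
```

View pics/m6.png

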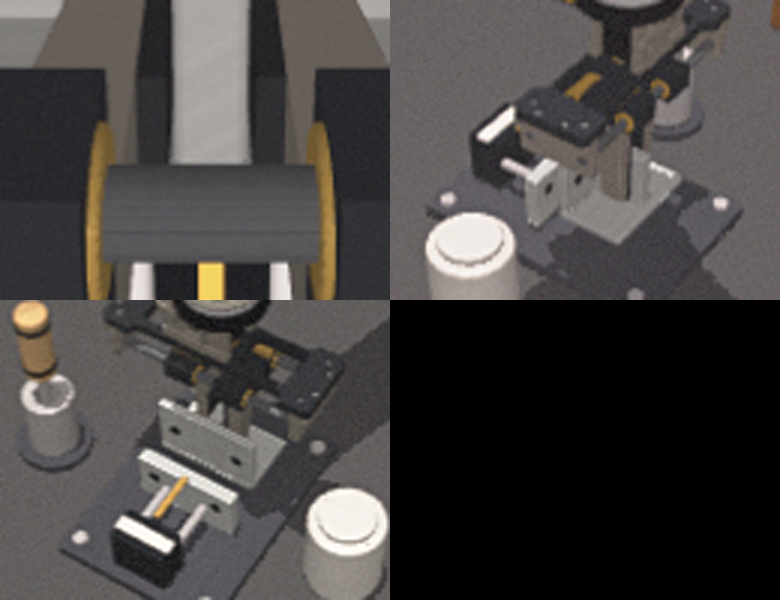

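The bracket hangs square above the bed and the driver is in the cup. Now I'll lower it, check its alignment, and press.

```bash
python3 - <<'E'
from h import *
F=np.array([585.8,15.1,0]); yj=-.119; xj=np.array([np.cos(yj),np.sin(yj),0]); R=down(np.pi/2+yj).as_rotvec()
P=F-(26+4+22)*xj
fo=lambda:np.array(robot.observe()["contact_force"])
for z in(30,27,25.5,24.5,24,23.5,23):
    robot.servo_line(P+[0,0,z],feed=40); robot.hold(.25); f=fo(); print(z,f.round(1),tcp()[0][2].round(1))
    if f[2]>0: break
Z=z; b0=f@xj
X=[];Y=[]
for d in list(range(6,34,2)):
    robot.servo_line(P+d*xj+[0,0,Z],feed=40); robot.hold(.15); f=fo(); p=tcp()[0]; X.append((p-P)@xj); Y.append(-(f@xj)); print(d,round(X[-1],1),round(Y[-1],2),f.round(1))
    if Y[-1]>6: break
np.savez("p.npz",P=P,xj=xj,Z=Z,d=d,X=X,Y=Y)
cr=[]
for n in("scene","side"):
    c,im=shot(n,f"press_{n}.png"); np.savez(f"press_{n}.npz",**c); u,v=proj(c,F+[5,0,60]).astype(int)
    print(n,u,v); cr.append(cv2.resize(im[v-38:v+37,u-50:u+50,::-1],(400,300),interpolation=cv2.INTER_CUBIC))
cv2.imwrite("pics/m7.png",np.hstack(cr)); print(robot.observe()["t"])
E
```

```text
30 [ 1.  -0.4 -2.9] 30.2
27 [ 0.9 -0.1 -3.5] 27.0
25.5 [ 0.7  0.4 -3.8] 25.5
24.5 [ 0.4  0.  -2.7] 24.5
24 [ 0.2  0.5 -1.9] 24.0
23.5 [-2.2 -0.5  5.2] 24.0
6 5.0 5.41 [-5.4  0.   9.2]
8 5.1 10.69 [-10.6   1.3  15.9]
scene 256 202
side 280 186
32.925
```

View pics/m7.png

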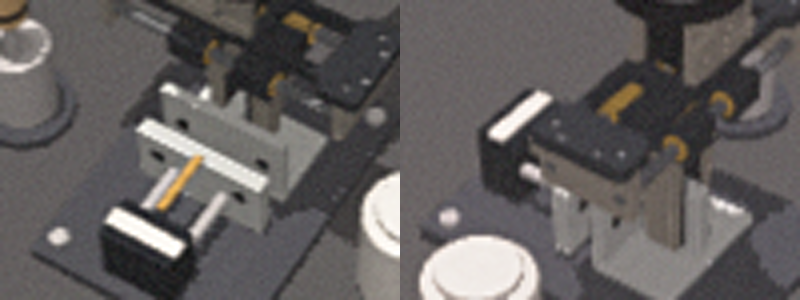

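The downforce jammed the bracket on the bed before it reached the fence (a gap is still visible). I'll lift it slightly and slide it with almost no downforce.

```bash
python3 - <<'E'
from h import *
q=np.load("p.npz"); P=q["P"];xj=q["xj"]; yv=np.array([-xj[1],xj[0],0])
Z=24.4; robot.servo_line(P+6*xj+[0,0,Z],feed=40); robot.hold(.3)
s=robot.observe(); print(np.round(s["contact_force"],1),tcp()[0].round(1),s["grip_width"]*92)
X=[];Y=[]
for d in range(10,34,2):
    robot.servo_line(P+d*xj+[0,0,Z],feed=40); robot.hold(.2); s=robot.observe(); f=np.array(s["contact_force"]); e=tcp()[0]-P; X.append(e@xj); Y.append(-(f@xj)); print(d,round(X[-1],1),round(e@yv,1),round(e[2],1),round(Y[-1],2),f.round(1),np.round(s["wrist_torque"],2))
    if f[2]>6 or Y[-1]>7: break
print(s["t"]); np.savez("p2.npz",P=P,xj=xj,Z=Z,d=d,X=X,Y=Y)
c,im=shot("scene","press2_scene.png"); u,v=264,202
cv2.imwrite("pics/m8.png",cv2.resize(im[v-38:v+37,u-50:u+50,::-1],(800,600),interpolation=cv2.INTER_CUBIC))
E
```

```text
[ 0.5 -0.8 -2.3] [540.2  20.5  24.2] 11.885215221698864
10 9.9 -0.0 24.4 -0.64 [ 0.6  0.1 -2.9] [0.   0.03 0.  ]
12 11.9 0.0 24.4 0.49 [-0.4  0.7 -2.9] [ 0.05  0.03 -0.02]
14 13.9 -0.0 24.4 -0.04 [ 0.  -0.2 -2.2] [-0.02  0.04 -0.05]
16 16.0 -0.0 24.4 -0.7 [ 0.8  0.5 -2.8] [-0.    0.05  0.05]
18 17.9 0.0 24.4 0.81 [-0.8  0.1 -2.7] [-0.01  0.03 -0.  ]
20 20.0 -0.0 24.4 -0.34 [ 0.3 -0.2 -3.1] [ 0.03 -0.   -0.04]
22 22.0 -0.0 24.4 -0.14 [ 0.2  0.7 -3.2] [-0.01  0.02  0.  ]
24 23.8 -0.0 24.3 1.01 [-1.   0.2 -2.1] [-0.02  0.27  0.04]
26 25.7 0.0 24.3 2.3 [-2.4 -0.5 -2.6] [0.07 0.6  0.09]
28 27.6 -0.0 24.2 4.37 [-4.4  0.3 -2.7] [0.09 0.86 0.16]
30 29.4 -0.0 24.2 5.32 [-5.4 -0.  -2.1] [0.11 1.15 0.2 ]
32 31.0 -0.0 24.2 5.64 [-5.7  0.1 -2.3] [0.15 1.27 0.21]
38.875
```

View pics/m8.png

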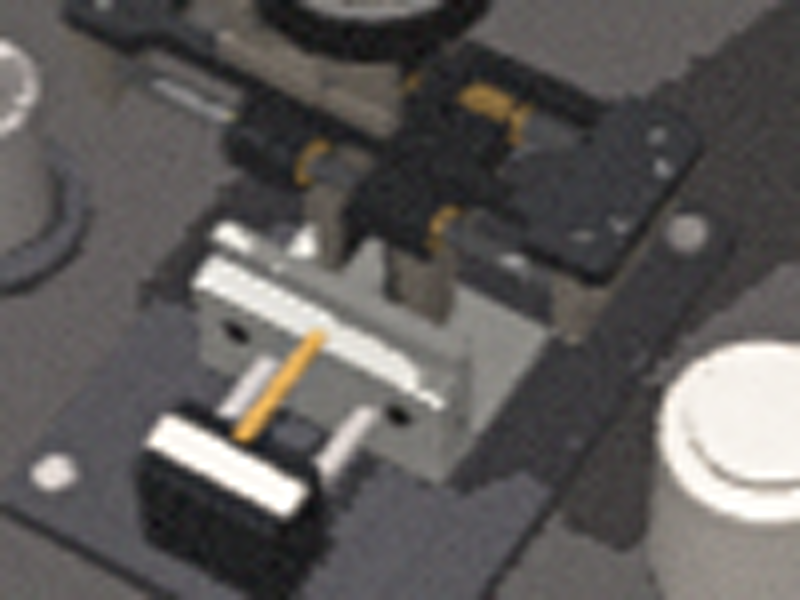

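Fence contact started at about 22.3 mm of travel, and the force slope matches the spring. I'll continue to about 12 N.

```bash
python3 - <<'E'
from h import *
q=np.load("p2.npz"); P=q["P"];xj=q["xj"];Z=24.4
grip(0.0,58)
def st(d):
    fs=[]
    for _ in range(5): robot.hold(.06); s=robot.observe(); fs.append(s["contact_force"])
    f=np.mean(fs,0); e=tcp()[0]-P; r=tcp()[1].apply([0,0,1]); print(d,"X",round(e@xj,2),"z",round(e[2],1),"F",round(-(f@xj),2),f.round(1),"pred",round(.7*(e@xj-22.3),1),r.round(3)); return -(f@xj),e@xj
for d in(32,34,36,38,40,41,42):
    robot.servo_line(P+d*xj+[0,0,Z],feed=25); F,x=st(d)
    if F>11.6 or x>39.2: break
robot.hold(.5); st("end"); s=robot.observe(); print(s["t"],s["grip_width"]*92,s["grip_force"])
np.savez("p3.npz",d=d)
cr=[]
for n,(u,v) in(("scene",(256,202)),("side",(285,190))):
    c,im=shot(n,f"fin_{n}.png"); cr.append(cv2.resize(im[v-50:v+50,u-33:u+34,::-1],(400,600),interpolation=cv2.INTER_CUBIC))
    print(n,pin(n,c,"bracket_face")[:2],pin(n,c,"fence_face")[:2],pin(n,c,"driver")[:1])
cv2.imwrite("pics/m9.png",np.hstack(cr))
E
```

```text
32 X 31.01 z 24.2 F 6.35 [-6.3  0.6 -1.6] pred 6.1 [-0.002  0.    -1.   ]
34 X 32.6 z 24.2 F 7.6 [-7.6  0.5 -0.2] pred 7.2 [-0.003  0.001 -1.   ]
36 X 34.15 z 24.1 F 8.69 [-8.7  0.4  0. ] pred 8.3 [-0.004  0.001 -1.   ]
38 X 35.79 z 24.1 F 9.91 [-9.8  1.2  1.6] pred 9.4 [-0.004  0.001 -1.   ]
40 X 37.21 z 24.2 F 11.63 [-11.6   1.    3.8] pred 10.4 [-0.005  0.001 -1.   ]
end X 37.2 z 24.2 F 11.47 [-11.4   1.    3.8] pred 10.4 [-0.006  0.001 -1.   ]
42.6417 11.699309994644151 58.01231324672699
scene [(0.89, array([605.2, 295.1,  -3.3])), (0.85, array([580.8, 497.9,  -0. ]))] [(0.9, array([599.3,   9.3,  11.9]))] []
side [(0.98, array([390.1, 266. ,  -3.2])), (0.96, array([601.7,  10.2,  12.7]))] [(0.41, array([602.6,   9.3,  12.3]))] []
```

View pics/m9.png

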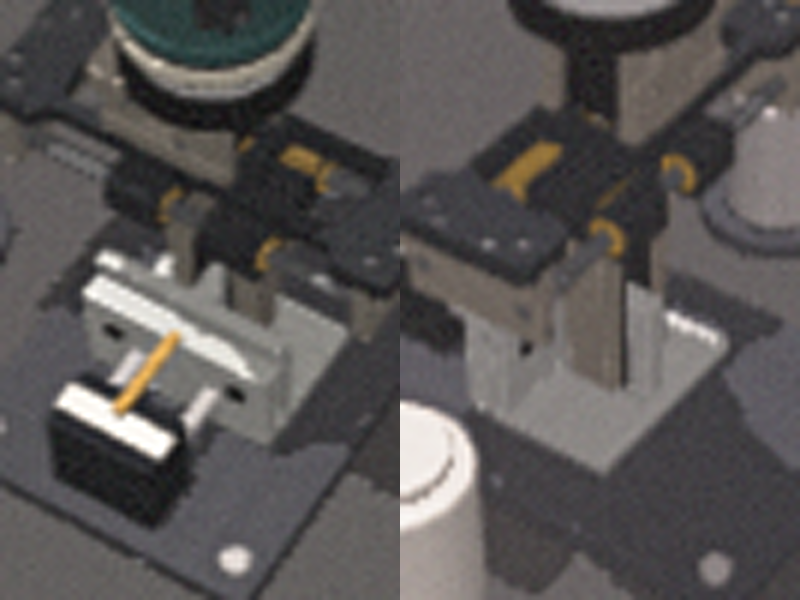

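The pointer stands over the white strip. I'll trim up to about 12 N on the spring, confirm it's steady, and hand in.

```bash
python3 - <<'E'
from h import *
q=np.load("p2.npz"); P=q["P"];xj=q["xj"]
robot.servo_line(P+42*xj+[0,0,24.6],feed=20); robot.hold(.8)
for _ in range(3):
    robot.hold(.1); s=robot.observe(); e=tcp()[0]-P; print(round(e@xj,2),round(e[2],2),np.round(s["contact_force"],1),s["grip_force"],"spring",round(.7*(e@xj-22.3),1))
print(s["t"])
if .7*(e@xj-22.3)<14: print(robot.job_done())
E
```

```text
38.62 24.18 [-13.2   0.3   3.6] 58.01210045814514 spring 11.4
38.62 24.18 [-11.7   2.    3.7] 58.012080788612366 spring 11.4
38.6 24.18 [-11.4   0.9   4.2] 58.01205396652222 spring 11.4
44.3917
the job is handed in; nothing more can be done
None
```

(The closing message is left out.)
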